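# Find the worn vacuum pump cap by its squeeze

### The arm

A 7-joint arm with a two-finger parallel gripper is mounted at the origin on a cart in front of the work surface, level with it; the furniture and walls round the work are solid. World frame = base frame: x ahead of the robot, y to its left, z up, the work surface at z = 0. Lengths are in m, angles in rad, forces in N, time in s.
With the tool pointing down it reaches from about 0.4 to 0.85 m from the base axis. Payload 4.5 kg.
Tool frame: the origin (TCP) lies on the centre line of the jaws, within the pads' length; the fingertips stand 11 mm ahead of it and the grasp point (between the pads) lies 8 mm behind it (manip.finger_overhang is the distance from the TCP to the fingertips, in m); z points along the fingers, y is the line along which they close (so a half turn about z gives the same grasp; the last joint's range is limited). The gripper opens to 85 mm and grips with 20 to 120 N. Pads are 22 mm wide; open, the fingers measure 114 mm over their backs; the gripper's body (76 mm by 85 mm) begins 54 mm behind the grasp point. The pads swing forward as they close: fully open they stand 13 mm farther back than shut.
Start: joints at [-1.131, 0.689, -0.195, 1.565, 0.157, 0.902, -0.215], TCP at [0.247, 0.574, 0.212] pointing down, gripper open.
Joint ranges: [-3.01, 3.01], [-0.46, 2.08], [-1.47, 1.51], [0.13, 2.56], [-1, 4.14], [0.04, 2.09], [-2.66, 2.66]. Speed limits (rad/s): [2.57, 2.57, 3.14, 3.14, 3.14, 3.14, 3.14].

### API

Orientations are given as [roll, pitch, yaw] about the fixed x, y, z axes, in that order (R = Rz(yaw) Ry(pitch) Rx(roll)).
In Python, from station import telemetry, cams, manip gives the robot as it stands.
- The arm moves only by the shell command python3 -m handwheel 'ROWS' [FORCE]. ROWS is JSON, a list of rows, each an object of numbers: "wx", "wy", "wz": the turn, a rotation vector about the world's x, y, z in units of 30 degrees (1.0 is 30 degrees); "tx", "ty", "tz": the shift along the world's x, y, z in units of 0.15 m (1.0 is 0.15 m); "fingers": the gripper command: -1 is shut, 1 is fully open, values between are in proportion. In form: [{"wx": .., "wy": .., "wz": .., "tx": .., "ty": .., "tz": .., "fingers": ..}, ...]. A call has 1 to 20 rows; each row is the pose to reach, as a shift and turn from the pose commanded when the call began; what a row does not reach only later rows make up. A row lasts 1/10 s, in which the tool goes at most 50 mm and 8.59 degrees, less where a joint would pass 70% of its speed; a pose out of reach is approached as far as the arm can. A call with a number of a shift or a turn outside -1 to 1 is refused whole. A call with a gripper value outside its range is refused whole. The fingers move at their own pace and stop on an object; FORCE is the grip in N (left out, the last holds). Time passes only in rows, so rows that repeat a pose let the fingers close. It gives the time, the measured TCP pose, the force, the opening and the grip force at its end, in the units of the state.
- telemetry.get_state(): the state, without advancing time (a new reading comes with each control period).
- cams.read_camera(name): name is "side" or "top" or "wrist"; returns the picture (420x560x3 uint8, red, green, blue); there is no depth.
- cams.calibration(name): a dict with "vertical_fov" (degrees; the focal length in pixels is half the picture's height over the tangent of half this angle, whatever the lens; pixels are square), "cx", "cy" (the principal point, pixels), "world_from_camera" (4x4, takes a point from camera to world coordinates); the wrist camera has in their place "T_tool_cam" (4x4, takes a point from camera to tool coordinates, whose origin is the TCP and whose axes are the flange's). Camera axes: x right, y down, z forward; pixel columns grow to the right and rows downward; lengths in m; the calibration is good to about 2 mm. A picture is of the moment at which its call begins: read the wrist's pose just before it. calibration takes no time and is no camera call.
- manip.finish_job(): hands the job in; it is judged then, once.
The state is a dict: "time": time; "joints": joint angles; "dq": joint speeds; "effort": joint torques, N m; "ee_pos": TCP position; "eef_rot": TCP orientation; "wrist_force": force on the tool from outside, world axes, zero at the start; "wrist_torque": the same for the moment, N m; "gripper_width": opening from 0.0 (shut) to 1.0 (fully open); "finger_force": force on a finger pad.
Only numpy, scipy, OpenCV 4.12 (cv2) and the standard library are available. Lean on these libraries where they do the work, as an engineer would, in place of code of your own. Each camera call takes 0.05 s, during which the arm holds its last target. There are 200 camera calls.

### The job

One of the three white pump caps has a worn spring: with shut fingers, squeeze the blue dome of one cap after another straight down by about 6 mm where it stands, holding it there for a moment to feel how hard it pushes back, gently and never squeezing a dome flat, until you have felt the weak one. Then stand that cap upright in the red tray and let go of it. Leave the good caps standing where they are and do not disturb the other things.

Things in the scene. Friction and masses are not known exactly. Their poses are not given: they have to be found in the camera images.
- pump_a: one of three like white pump caps, loose; good about 0.23 kg, worn (part of its spring gone) about 0.14 kg. Origin: centre of its underside, z up. Ridged round housing 44 mm across (grip here), 40 mm high, foot 52 mm across, 6 mm high; in it a loose steel cartridge with a blue dome on top, 29 mm across, flat top 20 mm. Cartridges are set differently: the dome's top is 54 to 60 mm above the underside.
- pump_b: one of three like white pump caps, loose; good about 0.23 kg, worn (part of its spring gone) about 0.14 kg. Origin: centre of its underside, z up. Ridged round housing 44 mm across (grip here), 40 mm high, foot 52 mm across, 6 mm high; in it a loose steel cartridge with a blue dome on top, 29 mm across, flat top 20 mm. Cartridges are set differently: the dome's top is 54 to 60 mm above the underside.
- pump_c: one of three like white pump caps, loose; good about 0.23 kg, worn (part of its spring gone) about 0.14 kg. Origin: centre of its underside, z up. Ridged round housing 44 mm across (grip here), 40 mm high, foot 52 mm across, 6 mm high; in it a loose steel cartridge with a blue dome on top, 29 mm across, flat top 20 mm. Cartridges are set differently: the dome's top is 54 to 60 mm above the underside.
- dome_1 (a joint): how far one of the three blue domes (which cap it sits in is not given) is squeezed straight down, m: 0 fully up (rest), 0.010 flat (hard stop). It springs back. A good dome pushes back with about 4 N at first touch and 11 N at 6 mm, the worn one with about 2 N at first touch and 4 N at 6 mm.
- dome_2 (a joint): how far one of the three blue domes (which cap it sits in is not given) is squeezed straight down, m: 0 fully up (rest), 0.010 flat (hard stop). It springs back. A good dome pushes back with about 4 N at first touch and 11 N at 6 mm, the worn one with about 2 N at first touch and 4 N at 6 mm.
- dome_3 (a joint): how far one of the three blue domes (which cap it sits in is not given) is squeezed straight down, m: 0 fully up (rest), 0.010 flat (hard stop). It springs back. A good dome pushes back with about 4 N at first touch and 11 N at 6 mm, the worn one with about 2 N at first touch and 4 N at 6 mm.
- tray: red square tray for worn parts, fixed, 124 x 124 mm outside, 23 mm high with its rolled rim, walls 4 mm thick, inner floor 4 to 5 mm above the worktop. Origin: centre of the underside, on the worktop; x and y along its sides, z up.
- mug_2: bystander: cream mug with a handle, 93 x 132 x 102 mm, behind the work, loose; origin at the centre of its underside
- kitchen_timer: bystander: white and black round kitchen timer, 62 mm wide, 54 mm high, loose; origin at the centre of its underside
- tape_1: bystander: roll of yellowish tape lying flat, 102 mm wide, 25 mm high, loose; origin at the centre of its underside

How it is judged:
By the outcome, as a careful person would: the job done as asked, in the order asked, and still so for the second after the job is handed in, with the robot touching nothing.
It also fails if it takes over 61 s, if anything falls off the work surface, if the arm or the gripper's body presses on something with over 40 N, if the wrist force passes 120 N, or if a joint passes its speed limit or range.

## Working session

There is one attempt and no reset: what is moved stays moved. The work goes in short steps, Python scripts to look and compute and a shell command to move; the robot and the scene stay as the last step left them, time stands still between calls to the robot, and variables do not carry over. Pictures are saved under pics/ and viewed, at most 13 in all, crops included, and the job is handed in when it is done.

```bash
mkdir -p pics; cat > h.py <<'E'
from station import telemetry, cams, manip
import numpy as np, cv2
def K(c): 
    return 210/np.tan(np.radians(c["vertical_fov"])/2)
def ray(c,u,v,T=None):
    T=np.array(c["world_from_camera"]) if T is None else T
    d=T[:3,:3]@np.array([(u-c["cx"])/K(c),(v-c["cy"])/K(c),1]); return T[:3,3],d
def plane(c,u,v,z,T=None):
    o,d=ray(c,u,v,T); return o+d*(z-o[2])/d[2]
E
python3 - <<'E'
from h import *
s=telemetry.get_state(); print(s)
for n in("top","side"):
    i=cams.read_camera(n); cv2.imwrite(f"pics/{n}0.png",i[...,::-1]); print(n,cams.calibration(n))
    h=cv2.cvtColor(i,cv2.COLOR_RGB2HSV)
    for nm,lo,hi in(("blue",(95,100,50),(130,255,255)),("red",(172,120,60),(180,255,255))):
        k,l,st,ce=cv2.connectedComponentsWithStats(cv2.inRange(h,lo,hi))
        for j in range(1,k):
            if st[j,4]>40: print(nm,st[j],ce[j])
print(manip.finger_overhang)
E
```

```text
{'time': 0.0, 'joints': array([-1.13121798,  0.68998804, -0.19449516,  1.56636633,  0.15728511,
        0.90251624, -0.21507932]), 'dq': array([-0.00092272,  0.001773  , -0.00092263, -0.00138974,  0.00102905,
        0.00010211,  0.00115603]), 'effort': array([-3.69453460e-05, -5.39614820e+01, -1.26642879e+00, -1.58545822e+01,
        9.13928234e-03,  9.51219845e-03, -1.61494182e-05]), 'ee_pos': array([0.2464882 , 0.57357586, 0.21107514]), 'eef_rot': array([-3.13970915e+00,  1.40595265e-04,  2.73589851e+00]), 'wrist_force': array([ 0.10729293,  0.19111509, -0.08632389]), 'wrist_torque': array([-0.05919491,  0.02794769,  0.02386047]), 'finger_force': 0.0, 'gripper_width': 0.9994909116360953}
top {'vertical_fov': 52.06127335414655, 'cx': 277.85474528560724, 'cy': 203.7117831853367, 'world_from_camera': array([[-0.00756653, -0.99312111,  0.11684692,  0.40029228],
       [-0.99990881,  0.00882135,  0.01022561, -0.00641819],
       [-0.01118602, -0.11675889, -0.99309729,  1.48494901],
       [ 0.        ,  0.        ,  0.        ,  1.        ]])}
blue [100  87  47  15 415] [119.94939759  
[... 541 characters left out ...]
        ,  0.        ,  0.        ,  1.        ]])}
blue [185 169  10  12  67] [189.31343284 174.25373134]
blue [523 189  12  12  80] [528.7125 194.6875]
blue [550 257  10   8  48] [555.8125     260.33333333]
blue [269 273  11  10  76] [273.94736842 277.53947368]
blue [542 277  18   8 107] [551.19626168 279.85046729]
blue [126 326  22  17 153] [137.22222222 335.49673203]
blue [ 31 338  12  10  65] [ 36.30769231 342.69230769]
red [ 40 147  12  14  64] [ 46.828125 154.34375 ]
red [ 23 156  15   9  77] [ 30.81818182 160.37662338]
red [  4 188  18   9  78] [ 14.02564103 192.23076923]
red [  0 203  15  10  69] [  7.15942029 208.05797101]
red [ 29 211  19   9  43] [ 36.74418605 215.53488372]
0.011
```

View pics/top0.png

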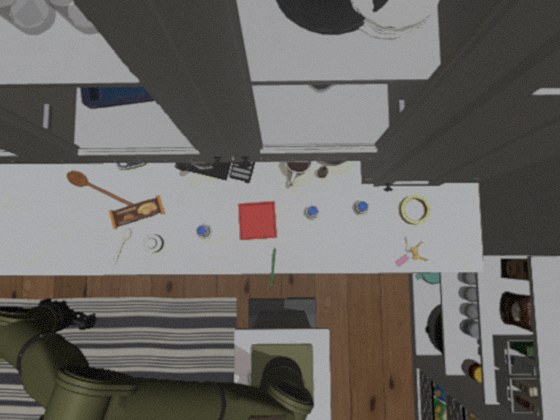

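View pics/side0.png

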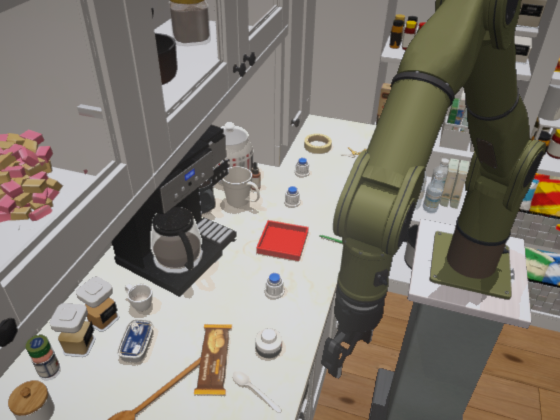

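Top shows the caps' blue domes at about (362,207), (312,212) and (203,231) and the tray at (257,220). Side shows the same domes near (302,162), (292,190) and (274,278), with the tray at (283,240) and the mug near the middle cap.

```bash
python3 - <<'E'
from h import *
def blobs(n,rois,lo=(95,80,40),hi=(130,255,255)):
    i=cv2.cvtColor(cv2.imread(f"pics/{n}0.png"),cv2.COLOR_BGR2HSV); m=cv2.inRange(i,lo,hi); o=[]
    for (x,y) in rois:
        k=np.zeros_like(m); k[y-14:y+14,x-14:x+14]=m[y-14:y+14,x-14:x+14]
        p=np.argwhere(k)[:,::-1]; o.append(p.mean(0)); print(n,p.mean(0),p.min(0),p.max(0),len(p))
    return o
t=blobs("top",[(362,207),(312,212),(203,231)]); s=blobs("side",[(302,163),(292,192),(274,279)])
ct,cs=cams.calibration("top"),cams.calibration("side")
for a,b in zip(t,s):
    o1,d1=ray(ct,*a);o2,d2=ray(cs,*b)
    q=np.linalg.lstsq(np.c_[d1,-d2],o2-o1,rcond=None)[0]
    print("tri",o1+d1*q[0],o2+d2*q[1],"plane",plane(ct,*a,.05),plane(cs,*b,.05))
i=cv2.cvtColor(cv2.imread("pics/top0.png"),cv2.COLOR_BGR2HSV)
m=cv2.inRange(i,(0,150,60),(8,255,255))|cv2.inRange(i,(172,150,60),(180,255,255)); m[:190]=0;m[250:]=0;m[:,:230]=0;m[:,285:]=0
r=cv2.minAreaRect(np.argwhere(m)[:,::-1].astype(np.float32)); print(r)
print("tray",plane(ct,*r[0],.02),[plane(ct,*p,.023)[:2] for p in cv2.boxPoints(r)])
print(plane(ct,297,172,.05),plane(ct,415,209,.02), "edge",plane(ct,250,272,0))
w=cams.calibration("wrist");print(w)
E
```

```text
top [362.49122807 205.78947368] [359 202] [366 210] 57
top [312.5 210.5] [309 207] [316 214] 52
top [201.         229.80769231] [197 226] [205 233] 52
side [302.  160.5] [299 158] [305 163] 38
side [292.14285714 189.63265306] [288 187] [296 193] 49
side [274.04819277 277.53012048] [269 273] [279 282] 83
tri [ 0.55960818 -0.27524086  0.04990294] [ 0.55807308 -0.27554095  0.04978873] plane [ 0.5595974  -0.27522268  0.05      ] [ 0.55799659 -0.27523011  0.05      ]
tri [ 0.54517583 -0.10756416  0.05015241] [ 0.5434567  -0.10790931  0.05000315] plane [ 0.54519122 -0.1075749   0.05      ] [ 0.54345779 -0.10791339  0.05      ]
tri [0.4834142  0.26548701 0.05258461] [0.48179611 0.26515474 0.05242764] plane [0.48356419 0.26597764 0.05      ] [0.48248052 0.2629687  0.05      ]
((257.2353210449219, 220.44119262695312), (34.199344635009766, 34.104209899902344), 87.27368927001953)
tray [0.51572768 0.07955791 0.02      ] [array([0.571887  , 0.14045993]), array([0.57644502, 0.02367563]), array([0.45964509, 0.0188989 ]), array([0.4550775, 0.1345945])]
[ 0.67673117 -0.05732958  0.05      ] [ 0.55032335 -0.45935274  0.02      ] edge [0.3409664  0.10581004 0.        ]
{'vertical_fov': 66.7783948611183, 'cx': 284.10320715632724, 'cy': 208.60337330222862, 'T_tool_cam': array([[ 1.09105770e-03, -9.59059672e-01, -2.83201968e-01,
         7.26409176e-02],
       [ 9.99999169e-01,  1.24079498e-03, -3.49360686e-04,
         1.26648017e-03],
       [ 6.86453327e-04, -2.83201352e-01,  9.59060229e-01,
        -1.62084337e-01],
       [ 0.00000000e+00,  0.00000000e+00,  0.00000000e+00,
         1.00000000e+00]])}
```

```bash
python3 -m handwheel '[{"tx":0.3,"ty":-0.3,"wz":0.2,"fingers":-1},{"tx":0.6,"ty":-0.6,"wz":0.4,"fingers":-1},{"tx":0.8,"ty":-0.8,"wz":0.6,"fingers":-1},{"tx":1,"ty":-1,"wz":0.78,"fingers":-1},{"tx":1,"ty":-1,"wz":0.78,"fingers":-1},{"tx":1,"ty":-1,"wz":0.78,"fingers":-1}]' 40
python3 -m handwheel '[{"tx":0.29,"ty":-0.3,"fingers":-1},{"tx":0.58,"ty":-0.6,"fingers":-1},{"tx":0.58,"ty":-0.8,"tz":-0.2,"fingers":-1},{"tx":0.58,"ty":-0.9,"tz":-0.5,"fingers":-1},{"tx":0.58,"ty":-1,"tz":-0.75,"fingers":-1},{"tx":0.58,"ty":-1,"tz":-0.75,"fingers":-1},{"tx":0.58,"ty":-1,"tz":-0.75,"fingers":-1}]'
```

```text
$[0]: bad value
$[0]: bad value
```

```bash
python3 -m handwheel '[{"wx":0,"wy":0,"wz":0.2,"tx":0.3,"ty":-0.3,"tz":0,"fingers":-1},{"wx":0,"wy":0,"wz":0.4,"tx":0.6,"ty":-0.6,"tz":0,"fingers":-1},{"wx":0,"wy":0,"wz":0.6,"tx":0.8,"ty":-0.8,"tz":0,"fingers":-1},{"wx":0,"wy":0,"wz":0.78,"tx":1,"ty":-1,"tz":0,"fingers":-1},{"wx":0,"wy":0,"wz":0.78,"tx":1,"ty":-1,"tz":0,"fingers":-1},{"wx":0,"wy":0,"wz":0.78,"tx":1,"ty":-1,"tz":0,"fingers":-1}]' 40
```

```text
time: 0.7
ee_pos: [0.3993, 0.4213, 0.2114]
eef_rot: [-3.14, 0.0, 3.137]
wrist_force: [0.4, 0.6, -0.5]
gripper_width: 0.001
finger_force: 0.0
```

```bash
python3 -m handwheel '[{"wx":0,"wy":0,"wz":0,"tx":0.2,"ty":-0.3,"tz":0,"fingers":-1},{"wx":0,"wy":0,"wz":0,"tx":0.4,"ty":-0.6,"tz":0,"fingers":-1},{"wx":0,"wy":0,"wz":0,"tx":0.56,"ty":-0.8,"tz":0,"fingers":-1},{"wx":0,"wy":0,"wz":0,"tx":0.56,"ty":-1,"tz":-0.2,"fingers":-1},{"wx":0,"wy":0,"wz":0,"tx":0.56,"ty":-1,"tz":-0.4,"fingers":-1},{"wx":0,"wy":0,"wz":0,"tx":0.56,"ty":-1,"tz":-0.4,"fingers":-1},{"wx":0,"wy":0,"wz":0,"tx":0.56,"ty":-1,"tz":-0.4,"fingers":-1}]'
python3 - <<'E'
from h import *
s=telemetry.get_state(); i=cams.read_camera("wrist"); print(s["ee_pos"],s["eef_rot"],s["wrist_force"]); cv2.imwrite("pics/w1.png",i[...,::-1])
E
```

```text
time: 1.4
ee_pos: [0.4794, 0.2772, 0.1522]
eef_rot: [3.14, -0.001, -3.135]
wrist_force: [-0.2, 0.4, 0.3]
gripper_width: 0.004
finger_force: 0.0
[0.47944371 0.27718806 0.15221943] [ 3.13975441e+00 -1.04252597e-03 -3.13541897e+00] [-0.20534874  0.437554    0.3119495 ]
```

View pics/w1.png

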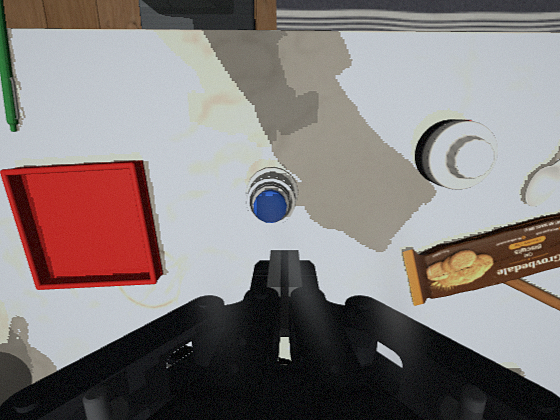

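The wrist view shows the left cap's dome at about (270,205), near the finger tips at (285,255), with the tray to the left.

```bash
cat >> h.py <<'E'
from scipy.spatial.transform import Rotation as R
def dome(z=.055,name=None):
    s=telemetry.get_state(); i=cams.read_camera("wrist")
    if name: cv2.imwrite(f"pics/{name}.png",i[...,::-1])
    m=cv2.inRange(cv2.cvtColor(i,cv2.COLOR_RGB2HSV),(100,120,40),(130,255,255))
    k,l,st,ce=cv2.connectedComponentsWithStats(m)
    T=np.eye(4);T[:3,:3]=R.from_euler("xyz",s["eef_rot"]).as_matrix();T[:3,3]=s["ee_pos"]
    c=cams.calibration("wrist");T=T@c["T_tool_cam"]
    for j in range(1,k):
        if st[j,4]>300: 
            (u,v),r=cv2.minEnclosingCircle(np.argwhere(l==j)[:,::-1].astype(np.float32))
            p=plane(c,u,v,z,T); print(st[j],(u,v,r),"pos",p,"shift units",(p-s["ee_pos"])[:2]/.15)
    print(s["time"],s["ee_pos"],s["wrist_force"])
E
python3 -c "
from h import *
dome()"
```

```text
[253 188  33  34 850] (268.90948486328125, 204.6531982421875, 16.783994674682617) pos [0.48151316 0.26631815 0.055     ] shift units [ 0.00873451 -0.07514189]
1.45 [0.48020298 0.27758944 0.15300976] [-0.39936712  0.33432479 -0.14474676]
```

```bash
python3 -m handwheel '[{"wx":0,"wy":0,"wz":0,"tx":0.01,"ty":-0.08,"tz":-0.2,"fingers":-1},{"wx":0,"wy":0,"wz":0,"tx":0.01,"ty":-0.08,"tz":-0.4,"fingers":-1},{"wx":0,"wy":0,"wz":0,"tx":0.01,"ty":-0.08,"tz":-0.5,"fingers":-1},{"wx":0,"wy":0,"wz":0,"tx":0.01,"ty":-0.08,"tz":-0.5,"fingers":-1},{"wx":0,"wy":0,"wz":0,"tx":0.01,"ty":-0.08,"tz":-0.5,"fingers":-1}]'
python3 -m handwheel '[{"wx":0,"wy":0,"wz":0,"tx":0,"ty":0,"tz":-0.007,"fingers":-1},{"wx":0,"wy":0,"wz":0,"tx":0,"ty":0,"tz":-0.014,"fingers":-1},{"wx":0,"wy":0,"wz":0,"tx":0,"ty":0,"tz":-0.014,"fingers":-1}]'
```

```text
time: 2.0
ee_pos: [0.4828, 0.2639, 0.0781]
eef_rot: [3.14, 0.002, -3.138]
wrist_force: [0.5, -0.2, 0.3]
gripper_width: -0.003
finger_force: 0.0
time: 2.3
ee_pos: [0.4826, 0.2626, 0.0755]
eef_rot: [3.141, 0.001, -3.139]
wrist_force: [1.1, -0.2, 0.6]
gripper_width: -0.002
finger_force: 0.0
```

```bash
for i in 1 2 3 4; do python3 -m handwheel '[{"wx":0,"wy":0,"wz":0,"tx":0,"ty":0,"tz":-0.01,"fingers":-1},{"wx":0,"wy":0,"wz":0,"tx":0,"ty":0,"tz":-0.01,"fingers":-1}]' | grep -E "pos|force"; done
```

```text
ee_pos: [0.4822, 0.2622, 0.0733]
wrist_force: [0.5, 0.7, 0.8]
finger_force: 0.0
ee_pos: [0.4821, 0.2622, 0.0716]
wrist_force: [0.4, -0.6, -0.0]
finger_force: 0.0
ee_pos: [0.4821, 0.2622, 0.0701]
wrist_force: [0.2, -0.2, -0.8]
finger_force: 0.0
ee_pos: [0.4821, 0.2622, 0.0686]
wrist_force: [-0.6, 0.8, 0.4]
finger_force: 0.0
```

```bash
for i in 1 2 3; do python3 -m handwheel '[{"wx":0,"wy":0,"wz":0,"tx":0,"ty":0.005,"tz":-0.01,"fingers":-1},{"wx":0,"wy":0,"wz":0,"tx":0,"ty":0.005,"tz":-0.01,"fingers":-1}]' | grep -E "pos|t_force"; done
```

```text
ee_pos: [0.4821, 0.2632, 0.0672]
wrist_force: [0.6, -0.3, -0.7]
ee_pos: [0.4821, 0.2639, 0.0657]
wrist_force: [-0.7, -0.0, 0.4]
ee_pos: [0.4821, 0.2646, 0.0642]
wrist_force: [0.3, -0.3, 0.0]
```

```bash
for i in 1 2 3; do python3 -m handwheel '[{"wx":0,"wy":0,"wz":0,"tx":0,"ty":0,"tz":-0.007,"fingers":-1},{"wx":0,"wy":0,"wz":0,"tx":0,"ty":0,"tz":-0.007,"fingers":-1}]' | grep -E "pos|t_force"; done
```

```text
ee_pos: [0.4821, 0.2645, 0.0631]
wrist_force: [0.1, 0.3, -0.3]
ee_pos: [0.4822, 0.2644, 0.0621]
wrist_force: [0.0, -0.6, 0.2]
ee_pos: [0.4822, 0.2645, 0.0611]
wrist_force: [-0.8, 0.5, 0.1]
```

```bash
python3 -c "
from h import *
dome(.055,'w2')
cv2.imwrite('pics/s2.png',cv2.resize(cams.read_camera('side')[230:320,220:340,::-1],(480,360)))
"
```

```text
[ 261  220   50   41 1319] (285.182373046875, 244.89344787597656, 24.906959533691406) pos [0.48120069 0.26640757 0.055     ] shift units [-0.00638883  0.01288939]
4.3 [0.48215901 0.26447416 0.06106265] [-0.77612074  0.54710785  0.11745523]
```

View pics/s2.png

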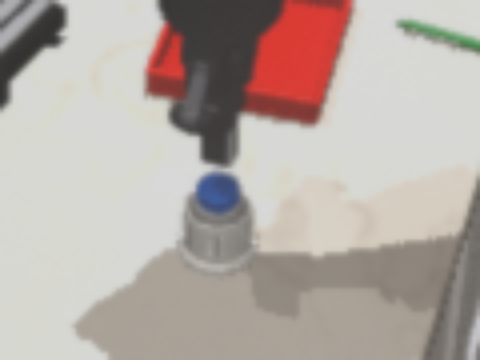

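The side crop shows the shut fingers centred over the dome, with a small gap still visible. I'll keep descending in 1 mm steps.

```bash
for i in 1 2 3; do python3 -m handwheel '[{"wx":0,"wy":0,"wz":0,"tx":0,"ty":0,"tz":-0.007,"fingers":-1},{"wx":0,"wy":0,"wz":0,"tx":0,"ty":0,"tz":-0.007,"fingers":-1}]' | grep -E "pos|t_force"; done
```

```text
ee_pos: [0.4821, 0.2645, 0.06]
wrist_force: [0.0, -0.0, 0.1]
ee_pos: [0.4821, 0.2645, 0.0589]
wrist_force: [-0.1, -0.4, 0.3]
ee_pos: [0.4821, 0.2645, 0.0579]
wrist_force: [0.3, -0.5, -0.5]
```

```bash
for i in 1 2 ; do python3 -m handwheel '[{"wx":0,"wy":0,"wz":0,"tx":0,"ty":0,"tz":-0.007,"fingers":-1},{"wx":0,"wy":0,"wz":0,"tx":0,"ty":0,"tz":-0.007,"fingers":-1}]' | grep -E "pos|t_force"; done
python3 -c "
from h import *
a=cams.read_camera('wrist')[180:320,200:360,::-1];b=cams.read_camera('side')[240:310,240:320,::-1]
cv2.imwrite('pics/s3.png',np.hstack([cv2.resize(b,(400,350)),cv2.resize(a,(400,350))]))
"
```

```text
ee_pos: [0.4821, 0.2645, 0.0568]
wrist_force: [-0.1, -0.5, -0.3]
ee_pos: [0.4821, 0.2645, 0.0558]
wrist_force: [0.7, 0.1, -0.5]
```

View pics/s3.png

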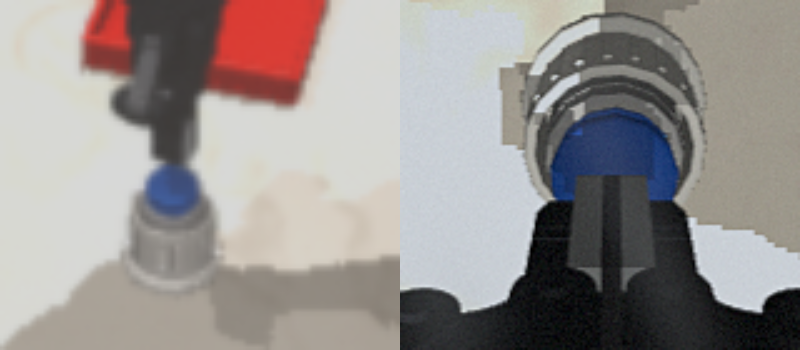

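The finger tips now look about level with the dome top and possibly offset toward its far side. I'll check by projecting the tip and the dome.

```bash
python3 - <<'E'
from h import *
s=telemetry.get_state(); c=cams.calibration("wrist"); Tc=np.linalg.inv(c["T_tool_cam"])
def pr(p): q=(Tc@np.r_[p,1])[:3]; return np.round([c["cx"]+K(c)*q[0]/q[2],c["cy"]+K(c)*q[1]/q[2]],1)
f=lambda p: (pr(p)-[200,180])*[2.5,2.5]
for z in(.0,.011):
  for x in(.011,0,-.011): print("tool",x,z,"crop",f([x,0,z])*1+[400,0])
T=np.eye(4);T[:3,:3]=R.from_euler("xyz",s["eef_rot"]).as_matrix();T[:3,3]=s["ee_pos"];Ti=np.linalg.inv(T)
for h in(.054,.060):
  for d in((-.01,0),(0,0),(.01,0),(0,.01)): 
    print("dome top",h,d,f((Ti@[.482+d[0],.265+d[1],h,1])[:3])+[400,0])
for h in (.04,):
  for d in((-.022,0),(0,.022),(0,-.022)): print("housing rim",d,f((Ti@[.482+d[0],.265+d[1],h,1])[:3])+[400,0])
E
```

```text
tool 0.011 0.0 crop [604.25 130.25]
tool 0 0.0 crop [604.25 177.  ]
tool -0.011 0.0 crop [604.25 222.  ]
tool 0.011 0.011 crop [604.5  113.25]
tool 0 0.011 crop [604.5  157.75]
tool -0.011 0.011 crop [604.75 200.75]
dome top 0.054 (-0.01, 0) [606.5  130.75]
dome top 0.054 (0, 0) [606.5  172.75]
dome top 0.054 (0.01, 0) [606.25 213.5 ]
dome top 0.054 (0, 0.01) [651.25 173.  ]
dome top 0.06 (-0.01, 0) [606.5  140.75]
dome top 0.06 (0, 0) [606.25 184.  ]
dome top 0.06 (0.01, 0) [606.25 226.  ]
dome top 0.06 (0, 0.01) [652.5  184.25]
housing rim (-0.022, 0) [607.    60.75]
housing rim (0, 0.022) [698.5 149.5]
housing rim (0, -0.022) [515.   148.75]
```

```bash
python3 - <<'E'
from h import *
s=telemetry.get_state(); c=cams.calibration("wrist"); cs=cams.calibration("side")
T=np.eye(4);T[:3,:3]=R.from_euler("xyz",s["eef_rot"]).as_matrix();T[:3,3]=s["ee_pos"];T=T@c["T_tool_cam"]
o,d=ray(c,200+(604-400)/2.5,180+175/2.5,T)
for z in(.045,.05,.055,.06,.065,.07): print("wrist edge z",z,(o+d*(z-o[2])/d[2])[:2])
for u in(150,165,185,197):
  o,d=ray(cs,240+u/5,240+160/5); 
  for y in (.2645,.2735): print("side",u,y,o+d*(y-o[1])/d[1])
o,d=ray(cs,240+172/5,240+163/5); print("dome top edge",o+d*(.265-o[1])/d[1],o+d*(.255-o[1])/d[1])
E
for i in 1 2 ; do python3 -m handwheel '[{"wx":0,"wy":0,"wz":0,"tx":0,"ty":0,"tz":-0.007,"fingers":-1},{"wx":0,"wy":0,"wz":0,"tx":0,"ty":0,"tz":-0.007,"fingers":-1}]' | grep -E "pos|t_force"; done
```

```text
wrist edge z 0.045 [0.48651019 0.26440187]
wrist edge z 0.05 [0.48430037 0.26443597]
wrist edge z 0.055 [0.48209055 0.26447008]
wrist edge z 0.06 [0.47988073 0.26450418]
wrist edge z 0.065 [0.47767092 0.26453829]
wrist edge z 0.07 [0.4754611  0.26457239]
side 150 0.2645 [0.49283202 0.2645     0.06810248]
side 150 0.2735 [0.48989927 0.2735     0.07792299]
side 165 0.2645 [0.48493716 0.2645     0.0706821 ]
side 165 0.2735 [0.48208825 0.2735     0.08047521]
side 185 0.2645 [0.47447636 0.2645     0.07410012]
side 185 0.2735 [0.47173854 0.2735     0.08385694]
side 197 0.2645 [0.46823561 0.2645     0.07613926]
side 197 0.2735 [0.46556407 0.2735     0.08587443]
dome top edge [0.48109014 0.265      0.07028844] [0.48421204 0.255      0.05939613]
ee_pos: [0.4821, 0.2645, 0.0548]
wrist_force: [0.1, 0.3, 0.8]
ee_pos: [0.4821, 0.2645, 0.0537]
wrist_force: [-0.2, 0.7, 0.7]
```

```bash
for i in 1 2 3 4; do python3 -m handwheel '[{"wx":0,"wy":0,"wz":0,"tx":0,"ty":0,"tz":-0.007,"fingers":-1},{"wx":0,"wy":0,"wz":0,"tx":0,"ty":0,"tz":-0.007,"fingers":-1}]' | grep -E "pos|t_force|time"; done
```

```text
time: 6.1
ee_pos: [0.4821, 0.2645, 0.0526]
wrist_force: [-0.5, -0.1, 0.7]
time: 6.3
ee_pos: [0.4822, 0.2645, 0.0516]
wrist_force: [0.1, 0.2, -1.0]
time: 6.5
ee_pos: [0.4821, 0.2645, 0.0506]
wrist_force: [-0.2, 1.1, 0.1]
time: 6.7
ee_pos: [0.4821, 0.2645, 0.0495]
wrist_force: [0.1, 0.2, -0.5]
```

```bash
for i in 1 2 3 4; do python3 -m handwheel '[{"wx":0,"wy":0,"wz":0,"tx":0,"ty":0,"tz":-0.007,"fingers":-1},{"wx":0,"wy":0,"wz":0,"tx":0,"ty":0,"tz":-0.007,"fingers":-1}]' | grep -E "pos|t_force|time"; done
python3 -c "
from h import *
a=cams.read_camera('wrist')[180:320,200:360,::-1];b=cams.read_camera('side')[240:310,240:320,::-1]
cv2.imwrite('pics/s4.png',np.hstack([cv2.resize(b,(400,350)),cv2.resize(a,(400,350))]))
"
```

```text
time: 6.9
ee_pos: [0.4821, 0.2645, 0.0485]
wrist_force: [0.4, 0.1, -0.2]
time: 7.1
ee_pos: [0.4821, 0.2645, 0.0474]
wrist_force: [-0.5, 0.2, -1.4]
time: 7.3
ee_pos: [0.4822, 0.2645, 0.0463]
wrist_force: [-0.0, -0.7, 0.5]
time: 7.5
ee_pos: [0.4821, 0.2645, 0.0453]
wrist_force: [0.0, -0.4, -0.0]
```

View pics/s4.png

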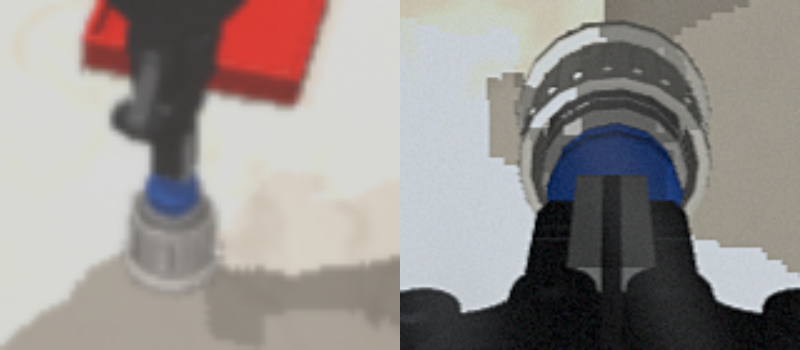

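The side crop shows the tips about to meet the dome, still without contact. I'll continue.

```bash
for i in 1 2 3 4; do python3 -m handwheel '[{"wx":0,"wy":0,"wz":0,"tx":0,"ty":0,"tz":-0.007,"fingers":-1},{"wx":0,"wy":0,"wz":0,"tx":0,"ty":0,"tz":-0.007,"fingers":-1}]' | grep -E "pos|t_force"; done
```

```text
ee_pos: [0.4821, 0.2645, 0.0443]
wrist_force: [1.1, -0.3, -0.4]
ee_pos: [0.4821, 0.2645, 0.0432]
wrist_force: [-0.6, -0.4, -0.8]
ee_pos: [0.4821, 0.2645, 0.0421]
wrist_force: [0.2, 0.5, 0.9]
ee_pos: [0.4821, 0.2645, 0.0411]
wrist_force: [0.2, 0.1, -0.7]
```

```bash
for i in 1 2 3; do python3 -m handwheel '[{"wx":0,"wy":0,"wz":0,"tx":0,"ty":0,"tz":-0.007,"fingers":-1},{"wx":0,"wy":0,"wz":0,"tx":0,"ty":0,"tz":-0.007,"fingers":-1}]' | grep -E "pos|t_force"; done
python3 - <<'E'
from h import *
s=telemetry.get_state();print(s["wrist_force"],s["effort"])
a=cams.read_camera('wrist')[180:320,200:360,::-1];b=cams.read_camera('side')[240:310,240:320,::-1]
cv2.imwrite('pics/s5.png',np.hstack([cv2.resize(b,(400,350)),cv2.resize(a,(400,350))]))
E
```

```text
ee_pos: [0.4821, 0.2645, 0.04]
wrist_force: [0.2, 0.4, 0.9]
ee_pos: [0.4822, 0.2645, 0.039]
wrist_force: [1.1, -0.0, 1.1]
ee_pos: [0.4823, 0.2646, 0.0383]
wrist_force: [-0.1, 0.1, 2.9]
[-0.09440811  0.11033299  2.91859694] [-2.08036602e-02 -5.05623043e+01 -1.52275857e+00 -7.24333450e+00
  4.36599262e-02 -2.08540647e-01 -3.98516058e-03]
```

View pics/s5.png

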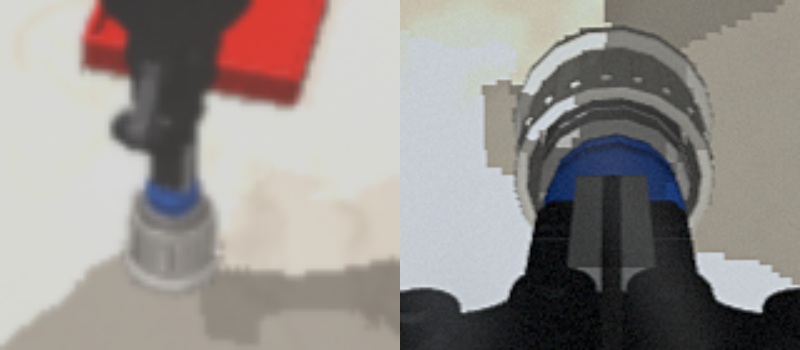

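Contact begins at a TCP z of about 0.039. The tips sit higher relative to the TCP than stated, so I'll rely on contact instead of the nominal value.

```bash
for i in 1 2 3; do python3 -m handwheel '[{"wx":0,"wy":0,"wz":0,"tx":0,"ty":0,"tz":-0.007,"fingers":-1},{"wx":0,"wy":0,"wz":0,"tx":0,"ty":0,"tz":-0.007,"fingers":-1}]' | grep -E "pos|t_force"; done
```

```text
ee_pos: [0.4823, 0.2646, 0.0372]
wrist_force: [-0.1, 0.2, 4.7]
ee_pos: [0.4823, 0.2646, 0.0362]
wrist_force: [0.1, -0.1, 5.8]
ee_pos: [0.4823, 0.2646, 0.0352]
wrist_force: [-1.4, -0.6, 8.0]
```

```bash
python3 -m handwheel '[{"wx":0,"wy":0,"wz":0,"tx":0,"ty":0,"tz":-0.007,"fingers":-1},{"wx":0,"wy":0,"wz":0,"tx":0,"ty":0,"tz":-0.014,"fingers":-1},{"wx":0,"wy":0,"wz":0,"tx":0,"ty":0,"tz":-0.018,"fingers":-1},{"wx":0,"wy":0,"wz":0,"tx":0,"ty":0,"tz":-0.018,"fingers":-1},{"wx":0,"wy":0,"wz":0,"tx":0,"ty":0,"tz":-0.018,"fingers":-1},{"wx":0,"wy":0,"wz":0,"tx":0,"ty":0,"tz":-0.018,"fingers":-1},{"wx":0,"wy":0,"wz":0,"tx":0,"ty":0,"tz":-0.018,"fingers":-1},{"wx":0,"wy":0,"wz":0,"tx":0,"ty":0,"tz":-0.018,"fingers":-1}]'; python3 -m handwheel '[{"wx":0,"wy":0,"wz":0,"tx":0,"ty":0,"tz":0,"fingers":-1}]'|grep t_f
```

```text
time: 10.5
ee_pos: [0.4824, 0.2646, 0.0329]
eef_rot: [3.141, 0.001, -3.139]
wrist_force: [-1.7, -2.0, 9.6]
gripper_width: 0.003
finger_force: 4.9
wrist_force: [-2.1, 0.1, 10.3]
```

That cap pushes back with about 10 N near 6 mm, so the left one is good. Next I go up and over to the middle cap.

```bash
python3 -m handwheel '[{"wx":0,"wy":0,"wz":0,"tx":0,"ty":0,"tz":0.05,"fingers":-1},{"wx":0,"wy":0,"wz":0,"tx":0,"ty":0,"tz":0.2,"fingers":-1},{"wx":0,"wy":0,"wz":0,"tx":0,"ty":0,"tz":0.5,"fingers":-1},{"wx":0,"wy":0,"wz":0,"tx":0.1,"ty":-0.2,"tz":0.7,"fingers":-1},{"wx":0,"wy":0,"wz":0,"tx":0.2,"ty":-0.5,"tz":0.7,"fingers":-1},{"wx":0,"wy":0,"wz":0,"tx":0.3,"ty":-0.8,"tz":0.7,"fingers":-1},{"wx":0,"wy":0,"wz":0,"tx":0.41,"ty":-1,"tz":0.7,"fingers":-1}]' >/dev/null
python3 -m handwheel '[{"wx":0,"wy":0,"wz":0,"tx":0,"ty":-0.3,"tz":0,"fingers":-1},{"wx":0,"wy":0,"wz":0,"tx":0,"ty":-0.6,"tz":0,"fingers":-1},{"wx":0,"wy":0,"wz":0,"tx":0,"ty":-0.8,"tz":0,"fingers":-1},{"wx":0,"wy":0,"wz":0,"tx":0,"ty":-1,"tz":0,"fingers":-1}]' >/dev/null
python3 -m handwheel '[{"wx":0,"wy":0,"wz":0,"tx":0,"ty":-0.3,"tz":0,"fingers":-1},{"wx":0,"wy":0,"wz":0,"tx":0,"ty":-0.48,"tz":-0.15,"fingers":-1},{"wx":0,"wy":0,"wz":0,"tx":0,"ty":-0.48,"tz":-0.3,"fingers":-1},{"wx":0,"wy":0,"wz":0,"tx":0,"ty":-0.48,"tz":-0.3,"fingers":-1},{"wx":0,"wy":0,"wz":0,"tx":0,"ty":-0.48,"tz":-0.3,"fingers":-1}]'
python3 -c "
from h import *
dome(.056)"
```

```text
time: 12.2
ee_pos: [0.5436, -0.1064, 0.0922]
eef_rot: [3.14, -0.001, -3.138]
wrist_force: [-0.2, 0.5, 0.7]
gripper_width: 0.003
finger_force: 0.0
[ 262  206   42   42 1367] (282.0, 226.72222900390625, 21.283096313476562) pos [ 0.54244072 -0.10647661  0.056     ] shift units [-0.00776391 -0.00020961]
[  15  224   49   42 1522] (39.0, 243.5, 24.4183292388916) pos [ 0.55508816 -0.2692102   0.056     ] shift units [ 0.07655236 -1.08510023]
12.2 [ 0.54360531 -0.10644517  0.0921799 ] [-0.1573035   0.49972454  0.71353136]
```

```bash
python3 -m handwheel '[{"wx":0,"wy":0,"wz":0,"tx":0,"ty":0,"tz":-0.15,"fingers":-1},{"wx":0,"wy":0,"wz":0,"tx":0,"ty":0,"tz":-0.28,"fingers":-1},{"wx":0,"wy":0,"wz":0,"tx":0,"ty":0,"tz":-0.28,"fingers":-1},{"wx":0,"wy":0,"wz":0,"tx":0,"ty":0,"tz":-0.28,"fingers":-1}]' | grep -E "pos|t_force"
for i in 1 2 3 4 5 6; do python3 -m handwheel '[{"wx":0,"wy":0,"wz":0,"tx":0,"ty":0,"tz":-0.007,"fingers":-1},{"wx":0,"wy":0,"wz":0,"tx":0,"ty":0,"tz":-0.007,"fingers":-1}]' | grep -E "pos|t_force"; done
```

```text
ee_pos: [0.5444, -0.1066, 0.0512]
wrist_force: [0.8, -0.3, 0.1]
ee_pos: [0.5445, -0.1074, 0.0502]
wrist_force: [1.1, -0.4, 0.8]
ee_pos: [0.5439, -0.1076, 0.0484]
wrist_force: [-0.4, -0.0, -0.3]
ee_pos: [0.5436, -0.1075, 0.047]
wrist_force: [0.9, 0.2, -0.0]
ee_pos: [0.5436, -0.1075, 0.0459]
wrist_force: [-0.2, -0.2, -0.4]
ee_pos: [0.5436, -0.1075, 0.0448]
wrist_force: [-0.2, 0.7, 1.1]
ee_pos: [0.5436, -0.1075, 0.0438]
wrist_force: [-1.3, 0.0, 0.1]
```

```bash
for i in 1 2 3 4; do python3 -m handwheel '[{"wx":0,"wy":0,"wz":0,"tx":0,"ty":0,"tz":-0.007,"fingers":-1},{"wx":0,"wy":0,"wz":0,"tx":0,"ty":0,"tz":-0.007,"fingers":-1}]' | grep -E "pos|t_force"; done
```

```text
ee_pos: [0.5436, -0.1075, 0.0427]
wrist_force: [-0.2, -0.0, -0.8]
ee_pos: [0.5436, -0.1075, 0.0417]
wrist_force: [0.2, -0.2, -0.5]
ee_pos: [0.5436, -0.1075, 0.0406]
wrist_force: [0.0, -0.8, -0.1]
ee_pos: [0.5436, -0.1075, 0.0396]
wrist_force: [-0.5, 0.4, -0.1]
```

```bash
for i in 1 2 3; do python3 -m handwheel '[{"wx":0,"wy":0,"wz":0,"tx":0,"ty":0,"tz":-0.007,"fingers":-1},{"wx":0,"wy":0,"wz":0,"tx":0,"ty":0,"tz":-0.007,"fingers":-1}]' | grep -E "pos|t_force"; done
```

```text
ee_pos: [0.5436, -0.1075, 0.0386]
wrist_force: [0.6, -0.6, -0.6]
ee_pos: [0.5436, -0.1075, 0.0375]
wrist_force: [-0.4, 0.5, 1.0]
ee_pos: [0.5438, -0.1075, 0.0367]
wrist_force: [-0.3, -0.9, 3.3]
```

```bash
for i in 1 2 3; do python3 -m handwheel '[{"wx":0,"wy":0,"wz":0,"tx":0,"ty":0,"tz":-0.007,"fingers":-1},{"wx":0,"wy":0,"wz":0,"tx":0,"ty":0,"tz":-0.007,"fingers":-1}]' | grep -E "pos|t_force"; done
```

```text
ee_pos: [0.5438, -0.1075, 0.0358]
wrist_force: [-0.2, -0.1, 5.6]
ee_pos: [0.5439, -0.1075, 0.0348]
wrist_force: [-1.5, 0.3, 5.8]
ee_pos: [0.5438, -0.1075, 0.0338]
wrist_force: [-1.3, 0.3, 7.4]
```

```bash
python3 -m handwheel '[{"wx":0,"wy":0,"wz":0,"tx":0,"ty":0,"tz":-0.007,"fingers":-1},{"wx":0,"wy":0,"wz":0,"tx":0,"ty":0,"tz":-0.014,"fingers":-1},{"wx":0,"wy":0,"wz":0,"tx":0,"ty":0,"tz":-0.02,"fingers":-1},{"wx":0,"wy":0,"wz":0,"tx":0,"ty":0,"tz":-0.02,"fingers":-1},{"wx":0,"wy":0,"wz":0,"tx":0,"ty":0,"tz":-0.02,"fingers":-1},{"wx":0,"wy":0,"wz":0,"tx":0,"ty":0,"tz":-0.02,"fingers":-1},{"wx":0,"wy":0,"wz":0,"tx":0,"ty":0,"tz":-0.02,"fingers":-1},{"wx":0,"wy":0,"wz":0,"tx":0,"ty":0,"tz":-0.02,"fingers":-1}]'|grep -E "pos|t_f"; python3 -m handwheel '[{"wx":0,"wy":0,"wz":0,"tx":0,"ty":0,"tz":0,"fingers":-1}]'|grep t_f
python3 -m handwheel '[{"wx":0,"wy":0,"wz":0,"tx":0,"ty":0,"tz":0.05,"fingers":-1},{"wx":0,"wy":0,"wz":0,"tx":0,"ty":0,"tz":0.2,"fingers":-1},{"wx":0,"wy":0,"wz":0,"tx":0,"ty":0,"tz":0.4,"fingers":-1},{"wx":0,"wy":0,"wz":0,"tx":0.05,"ty":-0.3,"tz":0.4,"fingers":-1},{"wx":0,"wy":0,"wz":0,"tx":0.09,"ty":-0.6,"tz":0.4,"fingers":-1},{"wx":0,"wy":0,"wz":0,"tx":0.09,"ty":-0.8,"tz":0.4,"fingers":-1},{"wx":0,"wy":0,"wz":0,"tx":0.09,"ty":-1,"tz":0.4,"fingers":-1},{"wx":0,"wy":0,"wz":0,"tx":0.09,"ty":-1,"tz":0.4,"fingers":-1},{"wx":0,"wy":0,"wz":0,"tx":0.09,"ty":-1,"tz":0.4,"fingers":-1}]'
python3 -c "
from h import *
dome(.056)"
```

```text
ee_pos: [0.5439, -0.1075, 0.0312]
wrist_force: [-2.6, -0.3, 10.5]
wrist_force: [-2.1, 0.3, 11.2]
time: 17.65
ee_pos: [0.5567, -0.2578, 0.0899]
eef_rot: [3.141, -0.0, -3.141]
wrist_force: [-0.0, 1.1, 0.3]
gripper_width: -0.002
finger_force: 0.0
[ 486  188   51   43 1652] (511.0, 207.0, 25.710020065307617) pos [ 0.54109898 -0.1110724   0.056     ] shift units [-0.10415444  0.9780575 ]
[ 236  208   42   43 1373] (256.76666259765625, 228.76666259765625, 21.416038513183594) pos [ 0.55620018 -0.27430158  0.056     ] shift units [-0.00347979 -0.11013705]
17.65 [ 0.55672215 -0.25778102  0.08991453] [-0.02460486  1.14307612  0.28374454]
```

The middle cap is good too (about 11 N). Next I feel the right one.

```bash
python3 -m handwheel '[{"wx":0,"wy":0,"wz":0,"tx":0.01,"ty":-0.115,"tz":-0.1,"fingers":-1},{"wx":0,"wy":0,"wz":0,"tx":0.01,"ty":-0.115,"tz":-0.26,"fingers":-1},{"wx":0,"wy":0,"wz":0,"tx":0.01,"ty":-0.115,"tz":-0.28,"fingers":-1},{"wx":0,"wy":0,"wz":0,"tx":0.01,"ty":-0.115,"tz":-0.28,"fingers":-1}]' | grep -E "pos|t_force"
for i in 1 2 3 4 5; do python3 -m handwheel '[{"wx":0,"wy":0,"wz":0,"tx":0,"ty":0,"tz":-0.007,"fingers":-1},{"wx":0,"wy":0,"wz":0,"tx":0,"ty":0,"tz":-0.007,"fingers":-1}]' | grep -E "pos|t_force"; done
```

```text
ee_pos: [0.5586, -0.2724, 0.048]
wrist_force: [-0.0, 0.2, -0.5]
ee_pos: [0.5596, -0.274, 0.0484]
wrist_force: [0.4, 0.5, -0.3]
ee_pos: [0.5589, -0.2747, 0.0467]
wrist_force: [0.0, -0.9, -0.1]
ee_pos: [0.5586, -0.2747, 0.0452]
wrist_force: [0.1, -1.3, -0.5]
ee_pos: [0.5586, -0.2747, 0.044]
wrist_force: [0.2, -0.2, 0.5]
ee_pos: [0.5586, -0.2747, 0.043]
wrist_force: [0.5, 0.8, 0.2]
```

```bash
for i in 1 2 3 4; do python3 -m handwheel '[{"wx":0,"wy":0,"wz":0,"tx":0,"ty":0,"tz":-0.007,"fingers":-1},{"wx":0,"wy":0,"wz":0,"tx":0,"ty":0,"tz":-0.007,"fingers":-1}]' | grep -E "pos|t_force"; done
```

```text
ee_pos: [0.5586, -0.2747, 0.042]
wrist_force: [-0.7, -0.4, 0.1]
ee_pos: [0.5586, -0.2747, 0.0409]
wrist_force: [0.3, -0.5, -1.1]
ee_pos: [0.5586, -0.2747, 0.0399]
wrist_force: [0.4, -1.5, 0.5]
ee_pos: [0.5586, -0.2747, 0.0389]
wrist_force: [0.5, 0.0, 0.8]
```

```bash
for i in 1 2 3; do python3 -m handwheel '[{"wx":0,"wy":0,"wz":0,"tx":0,"ty":0,"tz":-0.007,"fingers":-1},{"wx":0,"wy":0,"wz":0,"tx":0,"ty":0,"tz":-0.007,"fingers":-1}]' | grep -E "pos|t_force"; done
```

```text
ee_pos: [0.5586, -0.2747, 0.0378]
wrist_force: [-0.7, 0.7, 0.3]
ee_pos: [0.5586, -0.2747, 0.0367]
wrist_force: [-0.5, -1.2, -0.5]
ee_pos: [0.5588, -0.2747, 0.0359]
wrist_force: [0.1, -0.2, 1.8]
```

```bash
for i in 1 2 3; do python3 -m handwheel '[{"wx":0,"wy":0,"wz":0,"tx":0,"ty":0,"tz":-0.007,"fingers":-1},{"wx":0,"wy":0,"wz":0,"tx":0,"ty":0,"tz":-0.007,"fingers":-1}]' | grep -E "pos|t_force"; done
```

```text
ee_pos: [0.5588, -0.2748, 0.0349]
wrist_force: [-0.1, -1.0, 1.4]
ee_pos: [0.5588, -0.2747, 0.0337]
wrist_force: [0.1, -0.3, 2.7]
ee_pos: [0.5588, -0.2748, 0.0327]
wrist_force: [-0.8, -0.3, 3.3]
```

```bash
python3 -m handwheel '[{"wx":0,"wy":0,"wz":0,"tx":0,"ty":0,"tz":-0.007,"fingers":-1},{"wx":0,"wy":0,"wz":0,"tx":0,"ty":0,"tz":-0.017,"fingers":-1},{"wx":0,"wy":0,"wz":0,"tx":0,"ty":0,"tz":-0.017,"fingers":-1},{"wx":0,"wy":0,"wz":0,"tx":0,"ty":0,"tz":-0.017,"fingers":-1},{"wx":0,"wy":0,"wz":0,"tx":0,"ty":0,"tz":-0.017,"fingers":-1},{"wx":0,"wy":0,"wz":0,"tx":0,"ty":0,"tz":-0.017,"fingers":-1},{"wx":0,"wy":0,"wz":0,"tx":0,"ty":0,"tz":-0.017,"fingers":-1},{"wx":0,"wy":0,"wz":0,"tx":0,"ty":0,"tz":-0.017,"fingers":-1}]'|grep -E "pos|t_f"; python3 -m handwheel '[{"wx":0,"wy":0,"wz":0,"tx":0,"ty":0,"tz":0,"fingers":-1}]'|grep t_f
python3 -m handwheel '[{"wx":0,"wy":0,"wz":0,"tx":0,"ty":0,"tz":0.05,"fingers":-1},{"wx":0,"wy":0,"wz":0,"tx":0,"ty":0,"tz":0.2,"fingers":-1},{"wx":0,"wy":0,"wz":0,"tx":0,"ty":0,"tz":0.4,"fingers":-1},{"wx":0,"wy":0,"wz":0,"tx":0,"ty":0,"tz":0.4,"fingers":1},{"wx":0,"wy":0,"wz":0,"tx":0,"ty":0,"tz":0.4,"fingers":1},{"wx":0,"wy":0,"wz":0,"tx":0,"ty":0,"tz":0.4,"fingers":1},{"wx":0,"wy":0,"wz":0,"tx":0,"ty":0,"tz":0.4,"fingers":1},{"wx":0,"wy":0,"wz":0,"tx":0,"ty":0,"tz":0.4,"fingers":1},{"wx":0,"wy":0,"wz":0,"tx":0,"ty":0,"tz":0.4,"fingers":1}]'
python3 - <<'E'
from h import *
dome(.056)
a=cams.read_camera('wrist')[...,::-1];b=cams.read_camera('side')[110:250,220:380,::-1]
cv2.imwrite('pics/g1.png',np.hstack([cv2.resize(b,(400,350)),cv2.resize(a,(400,350))]))
E
```

```text
ee_pos: [0.5588, -0.2748, 0.0302]
wrist_force: [-0.3, 0.2, 4.7]
wrist_force: [0.0, -0.1, 3.6]
time: 22.9
ee_pos: [0.5584, -0.2746, 0.0895]
eef_rot: [3.141, -0.001, -3.139]
wrist_force: [-0.6, -0.1, 0.0]
gripper_width: 0.99
finger_force: 0.0
[ 512  186   48   43 1615] (536.35107421875, 205.0, 25.63159942626953) pos [ 0.54093618 -0.11228914  0.056     ] shift units [-0.11609949  1.0818147 ]
[ 261  206   43   42 1388] (281.9515686035156, 226.8509979248047, 21.453582763671875) pos [ 0.55631087 -0.27463073  0.056     ] shift units [-0.01360156 -0.0004626 ]
22.9 [ 0.5583511  -0.27456134  0.08951045] [-0.57513527 -0.05062982  0.01966768]
```

View pics/g1.png

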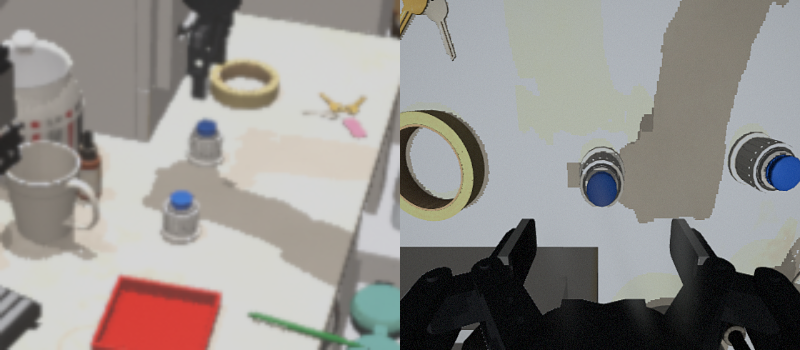

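The right cap is the worn one (about 4 N at 6 mm), and all three are standing. The real tips are about 20 mm above the reported TCP, so I descend to a TCP z of about -0.010, which puts the tips near 10–20 mm.

```bash
python3 -m handwheel '[{"wx":0,"wy":0,"wz":0,"tx":0,"ty":0,"tz":-0.2,"fingers":1},{"wx":0,"wy":0,"wz":0,"tx":0,"ty":0,"tz":-0.4,"fingers":1},{"wx":0,"wy":0,"wz":0,"tx":0,"ty":0,"tz":-0.5,"fingers":1},{"wx":0,"wy":0,"wz":0,"tx":0,"ty":0,"tz":-0.6,"fingers":1},{"wx":0,"wy":0,"wz":0,"tx":0,"ty":0,"tz":-0.66,"fingers":1},{"wx":0,"wy":0,"wz":0,"tx":0,"ty":0,"tz":-0.66,"fingers":1},{"wx":0,"wy":0,"wz":0,"tx":0,"ty":0,"tz":-0.66,"fingers":1}]'
python3 - <<'E'
from h import *
a=cams.read_camera('wrist')[...,::-1];b=cams.read_camera('side')[125:195,260:340,::-1]
cv2.imwrite('pics/g2.png',np.hstack([cv2.resize(b,(400,350)),cv2.resize(a,(400,350))]))
E
```

```text
time: 23.75
ee_pos: [0.5593, -0.2749, -0.0083]
eef_rot: [-3.141, 0.001, -3.139]
wrist_force: [0.7, 0.2, -0.2]
gripper_width: 1.005
finger_force: 0.0
```

View pics/g2.png

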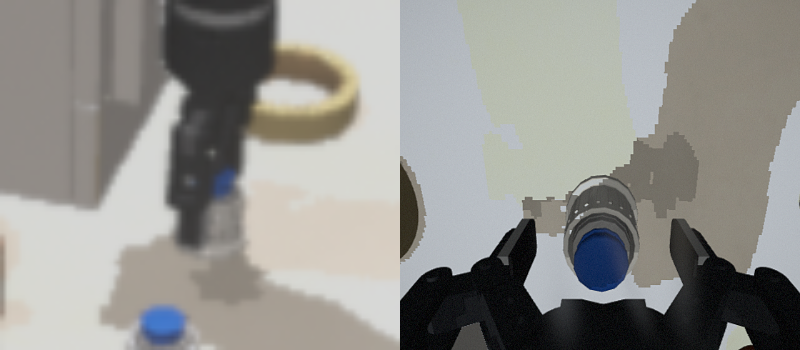

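The open pads straddle the housing on both sides and nothing is touched. Now I close.

```bash
python3 -m handwheel '[{"wx":0,"wy":0,"wz":0,"tx":-0.01,"ty":0,"tz":0,"fingers":0.4},{"wx":0,"wy":0,"wz":0,"tx":-0.01,"ty":0,"tz":0,"fingers":0.2},{"wx":0,"wy":0,"wz":0,"tx":-0.01,"ty":0,"tz":0,"fingers":0},{"wx":0,"wy":0,"wz":0,"tx":-0.01,"ty":0,"tz":0,"fingers":-0.4},{"wx":0,"wy":0,"wz":0,"tx":-0.01,"ty":0,"tz":0,"fingers":-1},{"wx":0,"wy":0,"wz":0,"tx":-0.01,"ty":0,"tz":0,"fingers":-1},{"wx":0,"wy":0,"wz":0,"tx":-0.01,"ty":0,"tz":0,"fingers":-1},{"wx":0,"wy":0,"wz":0,"tx":-0.01,"ty":0,"tz":0,"fingers":-1}]' 30
python3 -m handwheel '[{"wx":0,"wy":0,"wz":0,"tx":0,"ty":0,"tz":0.05,"fingers":-1},{"wx":0,"wy":0,"wz":0,"tx":0,"ty":0,"tz":0.1,"fingers":-1},{"wx":0,"wy":0,"wz":0,"tx":0,"ty":0,"tz":0.2,"fingers":-1},{"wx":0,"wy":0,"wz":0,"tx":0,"ty":0,"tz":0.4,"fingers":-1},{"wx":0,"wy":0,"wz":0,"tx":0,"ty":0,"tz":0.6,"fingers":-1},{"wx":0,"wy":0,"wz":0,"tx":0,"ty":0,"tz":0.8,"fingers":-1},{"wx":0,"wy":0,"wz":0,"tx":0,"ty":0,"tz":0.8,"fingers":-1},{"wx":0,"wy":0,"wz":0,"tx":0,"ty":0,"tz":0.8,"fingers":-1}]'
python3 - <<'E'
from h import *
a=cams.read_camera('wrist')[...,::-1];b=cams.read_camera('side')[90:195,240:360,::-1]
cv2.imwrite('pics/g3.png',np.hstack([cv2.resize(b,(400,350)),cv2.resize(a,(400,350))]))
E
```

```text
time: 24.65
ee_pos: [0.5573, -0.2753, -0.008]
eef_rot: [-3.141, 0.0, -3.139]
wrist_force: [-1.6, -0.4, 4.7]
gripper_width: 0.549
finger_force: 30.6
time: 25.45
ee_pos: [0.5575, -0.2749, 0.1124]
eef_rot: [-3.141, 0.002, -3.139]
wrist_force: [-0.0, 0.1, -2.5]
gripper_width: 0.553
finger_force: 31.3
```

View pics/g3.png

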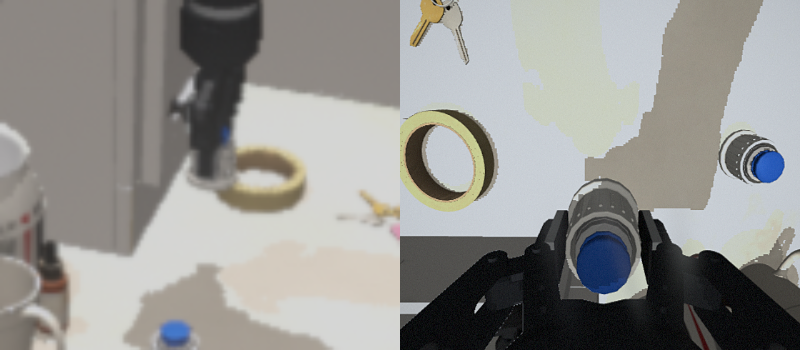

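The cap is held upright and clear of the table. I carry it to the tray.

```bash
python3 -m handwheel '[{"wx":0,"wy":0,"wz":0,"tx":-0.15,"ty":0.1,"tz":0,"fingers":-1},{"wx":0,"wy":0,"wz":0,"tx":-0.28,"ty":0.3,"tz":0,"fingers":-1},{"wx":0,"wy":0,"wz":0,"tx":-0.28,"ty":0.5,"tz":0,"fingers":-1},{"wx":0,"wy":0,"wz":0,"tx":-0.28,"ty":0.7,"tz":0,"fingers":-1},{"wx":0,"wy":0,"wz":0,"tx":-0.28,"ty":0.9,"tz":0,"fingers":-1}]'>/dev/null
python3 -m handwheel '[{"wx":0,"wy":0,"wz":0,"tx":0,"ty":0.2,"tz":0,"fingers":-1},{"wx":0,"wy":0,"wz":0,"tx":0,"ty":0.4,"tz":0,"fingers":-1},{"wx":0,"wy":0,"wz":0,"tx":0,"ty":0.6,"tz":0,"fingers":-1},{"wx":0,"wy":0,"wz":0,"tx":0,"ty":0.8,"tz":0,"fingers":-1},{"wx":0,"wy":0,"wz":0,"tx":0,"ty":0.95,"tz":0,"fingers":-1}]'>/dev/null
python3 -m handwheel '[{"wx":0,"wy":0,"wz":0,"tx":0,"ty":0.2,"tz":0,"fingers":-1},{"wx":0,"wy":0,"wz":0,"tx":0,"ty":0.35,"tz":0,"fingers":-1},{"wx":0,"wy":0,"wz":0,"tx":0,"ty":0.45,"tz":0,"fingers":-1},{"wx":0,"wy":0,"wz":0,"tx":0,"ty":0.51,"tz":-0.1,"fingers":-1},{"wx":0,"wy":0,"wz":0,"tx":0,"ty":0.51,"tz":-0.3,"fingers":-1},{"wx":0,"wy":0,"wz":0,"tx":0,"ty":0.51,"tz":-0.45,"fingers":-1},{"wx":0,"wy":0,"wz":0,"tx":0,"ty":0.51,"tz":-0.5,"fingers":-1},{"wx":0,"wy":0,"wz":0,"tx":0,"ty":0.51,"tz":-0.5,"fingers":-1}]'
python3 - <<'E'
from h import *
a=cams.read_camera('wrist')[...,::-1];b=cams.read_camera('side')[180:285,220:340,::-1]
cv2.imwrite('pics/g4.png',np.hstack([cv2.resize(b,(400,350)),cv2.resize(a,(400,350))]))
E
```

```text
time: 27.35
ee_pos: [0.5139, 0.0791, 0.0347]
eef_rot: [-3.141, -0.003, -3.139]
wrist_force: [0.1, 0.5, -1.0]
gripper_width: 0.551
finger_force: 31.4
```

View pics/g4.png

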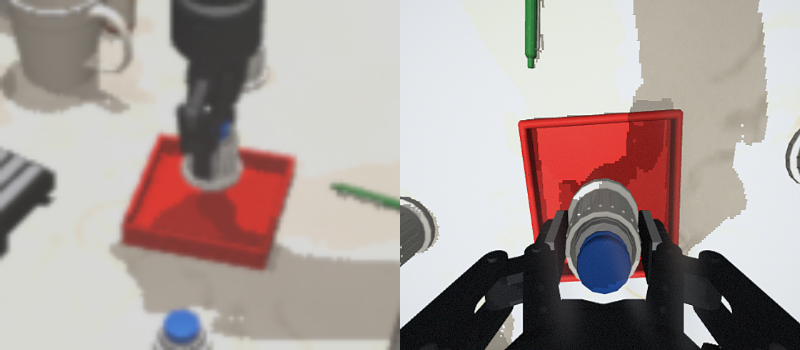

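The cap hangs over the tray centre with the fingers inside the walls. I lower it.

```bash
python3 -m handwheel '[{"wx":0,"wy":0,"wz":0,"tx":0,"ty":0,"tz":-0.1,"fingers":-1},{"wx":0,"wy":0,"wz":0,"tx":0,"ty":0,"tz":-0.2,"fingers":-1},{"wx":0,"wy":0,"wz":0,"tx":0,"ty":0,"tz":-0.25,"fingers":-1},{"wx":0,"wy":0,"wz":0,"tx":0,"ty":0,"tz":-0.25,"fingers":-1},{"wx":0,"wy":0,"wz":0,"tx":0,"ty":0,"tz":-0.25,"fingers":-1}]'|grep -E "pos|t_f"
for i in 1 2; do python3 -m handwheel '[{"wx":0,"wy":0,"wz":0,"tx":0,"ty":0,"tz":-0.007,"fingers":-1},{"wx":0,"wy":0,"wz":0,"tx":0,"ty":0,"tz":-0.007,"fingers":-1}]'|grep -E "pos|t_f"; done
```

```text
ee_pos: [0.5157, 0.0794, -0.0007]
wrist_force: [-0.3, 0.7, -1.3]
ee_pos: [0.5156, 0.0793, -0.0019]
wrist_force: [-0.9, -0.1, -1.8]
ee_pos: [0.5153, 0.0793, -0.0034]
wrist_force: [0.7, -0.0, -1.7]
```

```bash
for i in 1 2; do python3 -m handwheel '[{"wx":0,"wy":0,"wz":0,"tx":0,"ty":0,"tz":-0.005,"fingers":-1},{"wx":0,"wy":0,"wz":0,"tx":0,"ty":0,"tz":-0.005,"fingers":-1}]'|grep -E "pos|t_f"; done
```

```text
ee_pos: [0.5153, 0.0793, -0.004]
wrist_force: [0.3, -0.1, 1.9]
ee_pos: [0.5153, 0.0793, -0.0041]
wrist_force: [-1.4, -0.2, 9.3]
```

It is on the floor. I ease off, open partway and lift away.

```bash
python3 -m handwheel '[{"wx":0,"wy":0,"wz":0,"tx":0,"ty":0,"tz":0.005,"fingers":-1},{"wx":0,"wy":0,"wz":0,"tx":0,"ty":0,"tz":0.005,"fingers":0.2},{"wx":0,"wy":0,"wz":0,"tx":0,"ty":0,"tz":0.005,"fingers":0.5},{"wx":0,"wy":0,"wz":0,"tx":0,"ty":0,"tz":0.005,"fingers":0.5},{"wx":0,"wy":0,"wz":0,"tx":0,"ty":0,"tz":0.005,"fingers":0.5},{"wx":0,"wy":0,"wz":0,"tx":0,"ty":0,"tz":0.005,"fingers":0.5}]'
python3 -m handwheel '[{"wx":0,"wy":0,"wz":0,"tx":0,"ty":0,"tz":0.1,"fingers":0.5},{"wx":0,"wy":0,"wz":0,"tx":0,"ty":0,"tz":0.25,"fingers":0.5},{"wx":0,"wy":0,"wz":0,"tx":0,"ty":0,"tz":0.5,"fingers":0.5},{"wx":0,"wy":0,"wz":0,"tx":0,"ty":0,"tz":0.75,"fingers":0.5},{"wx":0,"wy":0,"wz":0,"tx":0,"ty":0,"tz":1,"fingers":0.5},{"wx":0,"wy":0,"wz":0,"tx":0,"ty":0,"tz":1,"fingers":0.5},{"wx":0,"wy":0,"wz":0,"tx":0,"ty":0,"tz":1,"fingers":0.5}]'
python3 - <<'E'
from h import *
a=cams.read_camera('wrist')[...,::-1];b=cams.read_camera('side')[110:320,200:440,::-1]
cv2.imwrite('pics/g5.png',np.hstack([cv2.resize(b,(400,350)),cv2.resize(a,(400,350))]))
E
```

```text
time: 29.35
ee_pos: [0.5152, 0.0793, -0.0043]
eef_rot: [3.142, -0.0, -3.139]
wrist_force: [0.0, 0.5, -0.1]
gripper_width: 0.749
finger_force: 0.0
time: 30.05
ee_pos: [0.5156, 0.0791, 0.1464]
eef_rot: [3.141, 0.002, -3.139]
wrist_force: [0.0, 0.4, -0.8]
gripper_width: 0.748
finger_force: 0.0
```

View pics/g5.png

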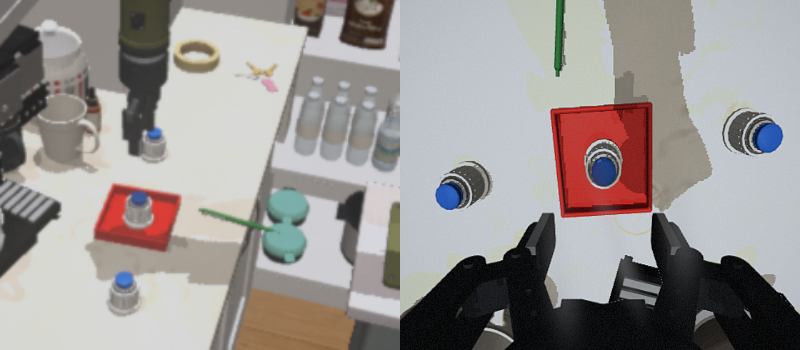

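The worn cap stands upright in the tray, the two good caps stand where they were, and the gripper is clear of everything.

```bash
python3 -c "
from station import manip
print(manip.finish_job())"
```

```text
the job is handed in; nothing more can be done
None
```

The right-hand cap was the worn one, pushing back about 4 N at 6 mm against about 10–11 N for the other two; it now stands upright in the red tray, released, and the job is handed in at about 30 s.

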